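Fork the loaded slide carrier off its hook into the staining dish

ROBOT

A 7-joint arm with a two-finger parallel gripper is mounted at the origin on the work surface; the furniture and walls round the work are solid. World frame = base frame: x ahead of the robot, y to its left, z up, the work surface at z = 0. Lengths are in m, angles in rad, forces in N, time in s.
With the tool pointing down it reaches from about 0.425 to 0.875 m from the base axis. Payload 9.9 kg.
Tool frame: the origin (TCP) lies midway between the tips of the shut fingers; the grasp point (between the pads) lies 19 mm behind it; z points along the fingers, y is the line along which they close (so a half turn about z gives the same grasp; the last joint's range is limited). The gripper opens to 85 mm and grips with 20 to 120 N. Pads are 22 mm wide; open, the fingers measure 114 mm over their backs; the gripper's body (76 mm by 85 mm) begins 54 mm behind the grasp point. The pads swing forward as they close: fully open they stand 13 mm farther back than shut.
Start: joints at [1.142, 0.576, 0.025, 1.437, -0.015, 1.129, -0.057], TCP at [0.228, -0.635, 0.209] pointing down, gripper open.
Joint ranges: [-2.76, 2.76], [-0.34, 2.15], [-1.52, 1.57], [0.19, 2.46], [-1.09, 4.23], [0.17, 1.99], [-2.82, 2.82]. Speed limits (rad/s): [2.22, 2.22, 3.01, 3.01, 3.14, 3.14, 3.14].

INTERFACE

Orientations are given as a unit quaternion [x, y, z, w].
In Python, from cell import arm, eyes, order gives the robot as it stands. The module is installed in compiled form; this text tells all that it offers.
- The arm moves only by the tool send_rows, never from a script. Its arguments are lists of equal length, an entry for each row: "grip": the opening, from 0 (shut) to 1 (fully open); "translation": the shift along the tool's x, y, z in m, a list of three; "rotation": the turn, a rotation vector about the tool's x, y, z in degrees, a list of three. In form: {"grip": [grip, ...], "translation": [[tx, ty, tz], ...], "rotation": [[ax, ay, az], ...]}. A call has 1 to 20 rows; each row is the pose to reach, as a shift and turn from the pose commanded when the call began, along the tool's axes at that moment; what a row does not reach only later rows make up. A row lasts 1/10 s, in which the tool goes at most 50 mm and 8.59 degrees, less where a joint would pass 70% of its speed; a pose out of reach is approached as far as the arm can. A call with a gripper value outside its range is refused whole. The fingers move at their own pace and stop on an object; "newtons" is the grip in N (left out, the last holds). Time passes only in rows, so rows that repeat a pose let the fingers close. It gives the time, the measured TCP pose, the force, the opening and the grip force at its end, in the units of the state.
- arm.sense(): the state, without advancing time (a new reading comes with each control period).
- eyes.grab_frame(name): name is "scene" or "top" or "wrist"; returns a dict with "pixels" (384x512x3 uint8, blue, green, red), "fov_y" (degrees; the focal length in pixels is half the picture's height over the tangent of half this angle, whatever the lens; pixels are square), "cx", "cy" (the principal point, pixels), "dist_coeffs" ([k1, k2, p1, p2, k3] as OpenCV has them; the pictures are not rectified), "world_from_camera" (4x4, takes a point from camera to world coordinates). Camera axes: x right, y up, looking along -z (the intrinsics and any distortion apply to the point x, -y, -z); pixel columns grow to the right and rows downward; lengths in m; the calibration is good to about 2 mm. A picture is of the moment at which its call begins. There is no depth.
- order.close_job(): hands the job in; it is judged then, once.
The state is a dict: "t": time; "joint_pos": joint angles; "qd": joint speeds; "joint_efforts": joint torques, N m; "ee_pos": TCP position; "tcp_rot": TCP orientation; "ft_force": force on the tool from outside, world axes, zero at the start; "torque": the same for the moment, N m; "width": finger opening in m; "grasp_force": force on a finger pad.
Only numpy, scipy, OpenCV 4.12 (cv2) and the standard library are available. Lean on these libraries where they do the work, as an engineer would, in place of code of your own. Each camera call takes 0.05 s, during which the arm holds its last target. There are 200 camera calls.

TASK

Pick up the lifting fork by its black grip and with it lift the carrier that holds glass slides by its wire bail, up and off its hook; the fingers must not touch either carrier. Lower it gently and upright, fully down into the white staining dish, slip the fork out from under the bail and stand it upright on the table, well clear of the carrier. Leave the empty carrier hanging and do not shove the petri dish aside.

Things in the scene. Friction and masses are not known exactly. Their poses are not given: they have to be found in the camera images.
- fork_grip (a point): Centre of the lifting fork's black grip block, 32 (x) x 18 (y) x 50 (z) mm, to be pinched across its 18 mm. The fork (120 g) starts standing by itself on the table, this point 87 mm above the table. Fork frame: z up, x the way the prongs point. The prongs lie below the grip; a steel spine at x = -60 mm joins them to it; the front between grip and prong tips is open.
- loaded_bar (a point): Middle of the top bar of the rigid wire bail of the carrier with five glass slides (white ends), the one to move. The bar, 5 mm rod, runs along y, straight from y = -34 to +34 mm; the bail's legs go down at y = +-41.5 mm. It is 107.5 mm above the carrier's underside. The carrier hangs from it and may swing; its axes match the stand's at the start.
- loaded_base (a point): Centre of the underside of the carrier with slides: steel, 50 (x) x 86 (y) x 30 (z) mm without the bail, slide tops 32 mm up; y along slides and bar, z up. Either way round will do in the dish.
- loaded: The carrier with slides, 110 to 200 g; origin at the centre of its underside.
- empty_bar (a point): The same point on the second carrier, which is alike but holds no slides, and hangs on the other hook. It stays there. Which hook holds which carrier varies.
- empty: The empty carrier, as a body; origin at the centre of its underside.
- stand: Fixed draining stand; origin on the table under its post, z up, yaw varies. Grey base 90 x 170 x 12 mm, post 14 mm thick, cross beam along y (16 mm thick) at 168 mm height, ends at y = +-80 mm. Two hooks point along its -x, towards the robot.
- hook_left (a point): Seat of the hook on the stand's +y side, 75 mm in front of the post, 65 mm off the middle, 160 mm high. Two 4.4 mm wires 6 mm either side, joined at the tip; 17 mm wide in all. The tip, 19 mm in front (-x), rises 14 mm: a bar must go up over 17 mm to leave towards -x. The hung bar's axis is 5 mm above this point. Fork prongs fit on both sides of the hook, inside the bail's legs.
- hook_right (a point): The same on the stand's -y side.
- dish_floor (a point): Centre of the inner floor of the fixed white staining dish, 4 mm above the table. Inner space 74 (x) x 110 (y) mm, rim at 34 mm above the table, outside 86 (x) x 126 (y) mm. Its yaw varies; the carrier's y goes along the dish's y.
- dish: The staining dish; origin at the centre of its underside, same axes.
- fork: The fork; origin at its underside, 87 mm straight below the grip's centre. Two parallel prongs, 6 mm rod, along x at y = +-21 mm, from x = -60 to +34 mm, joined at the rear. Each has a shallow V seat at x = 0: a bar lying there has its underside 6 mm above the origin (81 mm below the grip's centre). The prongs rise beside the seat; their tips' tops are 16 mm above the origin.
- petri_mid (a point): Middle of a loose covered petri dish, 59 mm across and 15 mm tall, lying on the table before the stand: a bystander.

How it is judged:
On the way, in this order (a step that is already met when the one before it is completed fails the run):
1. the fork is picked up (height (world z) of fork_grip above 0.11 m), for 0.2 s.
2. the loaded carrier hangs on the fork alone, off its hook (contact force between fork and loaded above 0.4 N and contact force between loaded and stand below 0.02 N and distance of loaded_bar from where it was at the start of the episode above 0.05 m and height (world z) of loaded_base above 0.045 m), for 0.2 s.
3. the loaded carrier stands upright in the dish, fully down, and the fork no longer bears it (x of loaded_base in the frame of dish_floor between -0.02 and 0.02 m and y of loaded_base in the frame of dish_floor between -0.02 and 0.02 m and z of loaded_base in the frame of dish_floor between -0.004 and 0.005 m and angle between loaded_base's own z axis and vertical below 0.12 rad and contact force between loaded and stand below 0.05 N and contact force between fork and loaded below 0.05 N), for 0.2 s.
At the end, for the whole second after the job is handed in: Loaded carrier upright (0.12 rad) in the dish, within 20 mm of its middle each way, underside within 5 mm of the floor; fork upright (0.15 rad) on the table within 5 mm, over 45 mm sideways from the bar; both at rest, apart; empty carrier's bar within 20 mm of its start (all of step 3 and height (world z) of fork_grip between 0.08 and 0.092 m and angle between fork_grip's own z axis and vertical below 0.15 rad and linear speed of each of loaded, fork below 0.02 m/s and horizontal distance between fork_grip and loaded_bar above 0.045 m and distance of empty_bar from where it was at the start of the episode below 0.02 m); the robot touches nothing.
It fails at once if the fingers touch a carrier (contact force between the fingers and loaded above 0.5 N or contact force between the fingers and empty above 0.5 N).
It fails at once if the loaded carrier hits the dish hard (over 15 N), as when dropped (contact force between loaded and dish above 15 N).
It fails at once if the empty carrier's bar is moved over 30 mm from its hook (distance of empty_bar from where it was at the start of the episode above 0.03 m).
It fails at once if the petri dish is pushed over 30 mm (distance of petri_mid from where it was at the start of the episode above 0.03 m).
It also fails if it takes over 53 s, if anything falls off the work surface, if the arm or the gripper's body presses on something with over 40 N, if the wrist force passes 120 N, or if a joint passes its speed limit or range.

## Working session

There is one attempt and no reset: what is moved stays moved. The work goes in short steps, Python scripts to look and compute and a tool call to move; the robot and the scene stay as the last step left them, time stands still between calls to the robot, and variables do not carry over. Pictures are saved under pics/ and viewed, at most 10 in all, crops included, and the job is handed in when it is done.

Besides the shell and the picture viewer there is one more tool, called by a JSON object that holds its "name" and its "arguments", one argument or row to a line. send_rows: Moves the arm, as the interface text tells. Its arguments: {"type":"object","properties":{"grip":{"type":"array"},"translation":{"type":"array"},"rotation":{"type":"array"},"newtons":{"type":"number"}},"required":["grip","translation","rotation"]}

```bash
mkdir -p pics
cat > h.py <<'E'
import numpy as np, cv2
from cell import arm, eyes, order
def cam(f):
    h=f["pixels"].shape[0]; F=h/2/np.tan(np.radians(f["fov_y"])/2)
    return np.array([[F,0,f["cx"]],[0,F,f["cy"]],[0,0,1]]), np.array(f["dist_coeffs"],float), np.array(f["world_from_camera"])
def rays(f,uv):
    K,d,T=cam(f); p=cv2.undistortPoints(np.array(uv,float).reshape(-1,1,2),K,d).reshape(-1,2)
    v=np.c_[p[:,0],-p[:,1],-np.ones(len(p))]@T[:3,:3].T
    return T[:3,3],v
def plane(f,uv,z):
    o,v=rays(f,uv); return o+v*((z-o[2])/v[:,2])[:,None]
def proj(f,P):
    K,d,T=cam(f); q=(np.array(P,float)-T[:3,3])@T[:3,:3]; q=q*[1,-1,-1]
    return cv2.projectPoints(q,np.zeros(3),np.zeros(3),K,d)[0].reshape(-1,2)
def tri(f1,u1,f2,u2):
    A=np.zeros((3,3));b=np.zeros(3)
    for f,u in((f1,u1),(f2,u2)):
        o,v=rays(f,[u]);v=v[0]/np.linalg.norm(v[0]);M=np.eye(3)-np.outer(v,v);A+=M;b+=M@o
    return np.linalg.solve(A,b)
E
python3 - <<'E'
from h import *
import pickle
s=arm.sense();print({k:np.round(v,3) for k,v in s.items()})
for n in("scene","top","wrist"):
    f=eyes.grab_frame(n);pickle.dump(f,open(n+".pkl","wb"))
    cv2.imwrite(f"pics/{n}0.png",cv2.resize(f["pixels"],None,fx=1.5,fy=1.5));print(n,f["fov_y"],np.round(f["world_from_camera"],3).tolist(),f["dist_coeffs"])
E
```

```text
{'t': np.float64(0.0), 'joint_pos': array([ 1.142,  0.577,  0.025,  1.438, -0.015,  1.129, -0.056]), 'qd': array([-0.   , -0.   , -0.   ,  0.001,  0.   ,  0.001, -0.001]), 'joint_efforts': array([ 1.0000e-03, -7.6576e+01,  2.2500e+00, -2.8598e+01,  1.5000e-02,
        1.3000e-02,  0.0000e+00]), 'ee_pos': array([ 0.228, -0.635,  0.208]), 'tcp_rot': array([ 0.985,  0.172, -0.   , -0.001]), 'ft_force': array([-0.269, -0.171,  0.155]), 'torque': array([ 0.024,  0.023, -0.036]), 'grasp_force': np.float64(0.0), 'width': np.float64(0.085)}
scene 55.50994663948096 [[-0.697, 0.517, -0.497, 0.13], [-0.717, -0.487, 0.499, 0.273], [0.016, 0.704, 0.71, 0.711], [0.0, 0.0, 0.0, 1.0]] [-0.01978105  0.          0.          0.          0.        ]
top 52.27663765279394 [[0.002, 0.995, -0.099, 0.471], [-1.0, 0.003, 0.007, -0.144], [0.008, 0.099, 0.995, 0.953], [0.0, 0.0, 0.0, 1.0]] [-0.10685242  0.          0.          0.          0.        ]
wrist 64.32724989088281 [[0.338, 0.908, 0.248, 0.289], [-0.941, 0.327, 0.087, -0.613], [-0.002, -0.263, 0.965, 0.374], [0.0, 0.0, 0.0, 1.0]] [-0.04369376  0.          0.          0.          0.        ]
```

View pics/scene0.png

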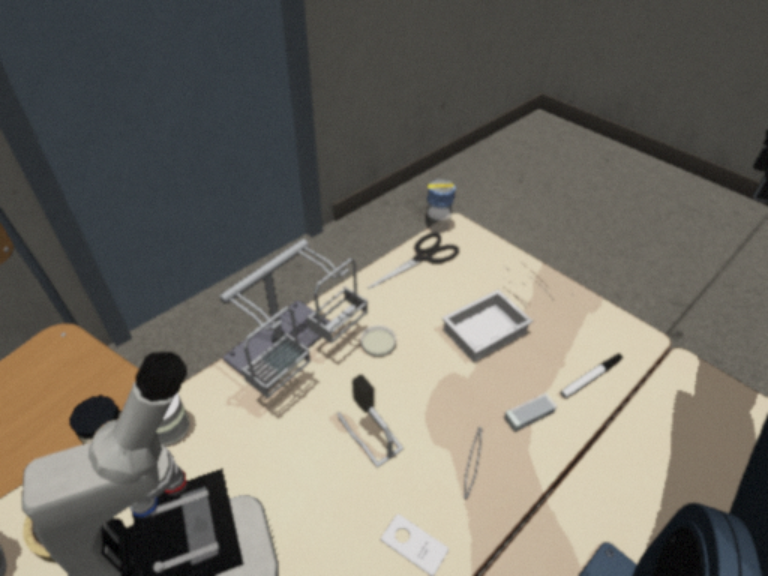

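View pics/top0.png

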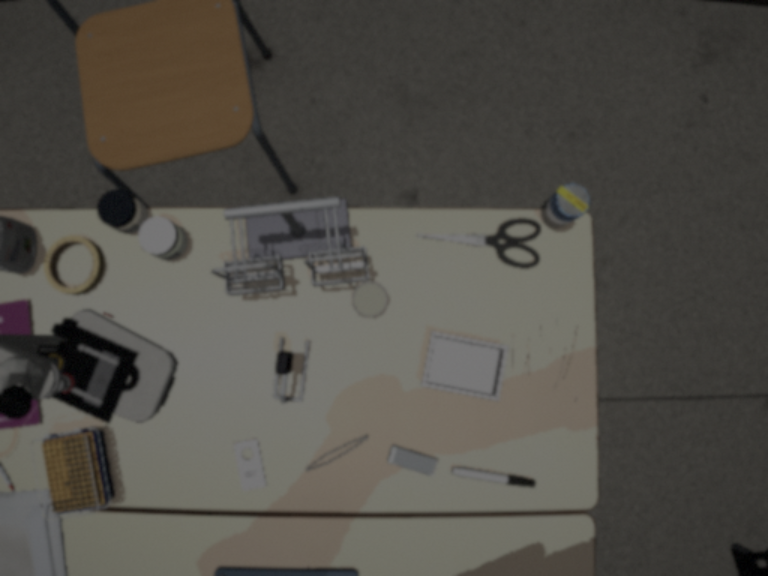

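The scene view shows the stand with its left carrier at (270,360) and right carrier at (340,310), the petri dish at (378,340), the fork grip at (363,392) and the dish at (487,325). The top view shows the fork grip at (284,363), the dish at (463,364), the petri dish at (370,299) and the beam from (227,212) to (340,203).

Run:
```python
from h import *
import pickle
t=pickle.load(open("top.pkl","rb"))["pixels"];s=pickle.load(open("scene.pkl","rb"))["pixels"]
# top crop x140-260,y125-275 ; scene crop x140-280,y155-315
a=cv2.resize(t[125:275,140:260],None,fx=4,fy=4,interpolation=cv2.INTER_CUBIC)
b=cv2.resize(s[150:250,145:255],None,fx=3,fy=3,interpolation=cv2.INTER_CUBIC)
c=cv2.resize(s[240:310,215:285],(300,300),interpolation=cv2.INTER_CUBIC)
out=np.zeros((600,800,3),np.uint8);out[:,:480]=a;out[:300,480:800]=b[:,:320];out[300:,480:780]=c
cv2.imwrite("pics/z1.png",np.clip(out*1.5,0,255).astype(np.uint8))
```

```text
(no output)
```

View pics/z1.png

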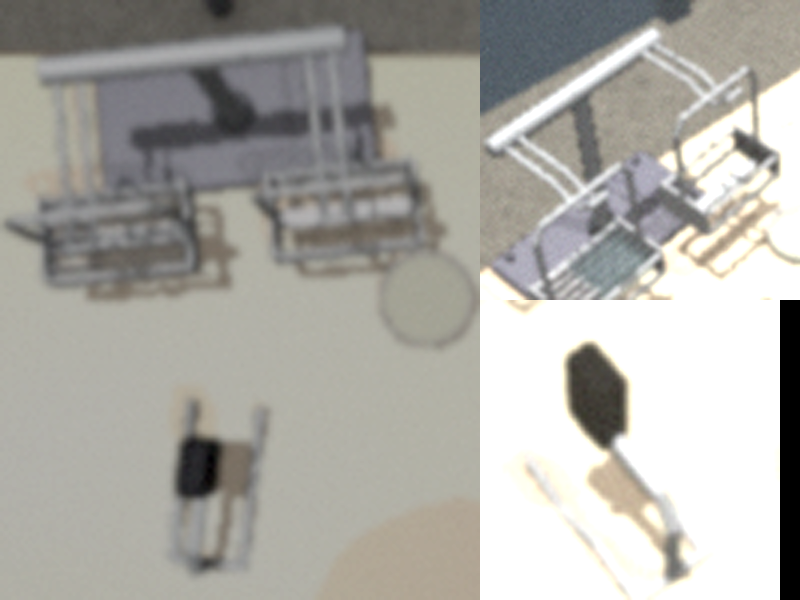

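The crop shows the fork grip with its prongs pointing to +x, and two carriers. Which one is loaded isn't clear yet: there are white patches in the right carrier at crop (300,210) and (395,205).

Run:
```python
from h import *
import pickle
t=pickle.load(open("top.pkl","rb"))["pixels"];s=pickle.load(open("scene.pkl","rb"))["pixels"]
a=cv2.resize(t[160:202,140:252],(800,300),interpolation=cv2.INTER_CUBIC)
b=cv2.resize(s[165:270,150:255],(400,400),interpolation=cv2.INTER_CUBIC)[:300]
c=cv2.resize(s[170:230,200:260],(400,400),interpolation=cv2.INTER_CUBIC)[:300]
cv2.imwrite("pics/z2.png",np.vstack([a,np.hstack([b,c])]))
```

```text
(no output)
```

View pics/z2.png

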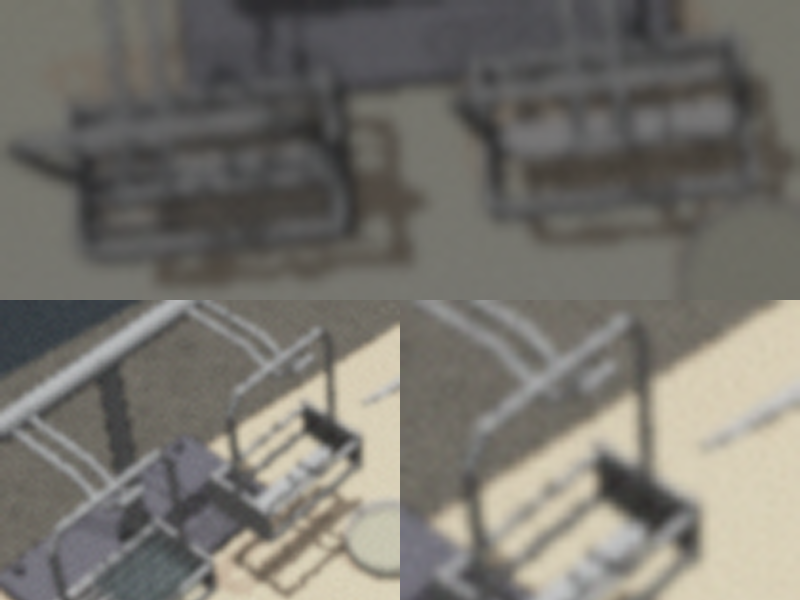

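```bash
cat > m1.py <<'E'
from h import *
import pickle
T=pickle.load(open("top.pkl","rb"));S=pickle.load(open("scene.pkl","rb"))
def blob(f,roi,thr):
    x0,y0,x1,y1=roi;g=cv2.cvtColor(f["pixels"],6)[y0:y1,x0:x1]
    m=(g<thr).astype(np.uint8);n,l,st,c=cv2.connectedComponentsWithStats(m)
    i=1+np.argmax(st[1:,4]);return c[i]+[x0,y0],st[i],(l==i)
ct,st,mt=blob(T,(170,220,215,275),45);cs,ss,ms=blob(S,(225,240,260,285),60)
print("grip",ct,st,cs,ss,tri(T,ct,S,cs))
# prongs in top: dish rect etc
def pts(f,uv,z):return np.round(plane(f,np.array(uv)/1.5,z),4)
# beam ends top view (beam top z=.176)
print("beam",pts(T,[(227,212),(340,203)],.176))
h=cv2.cvtColor(T["pixels"],cv2.COLOR_BGR2GRAY)
print(cv2.GaussianBlur(h,(3,3),0)[243,275:345])
# tops of bars by triangulation, bar ends in scene/top from crops
hsv=cv2.cvtColor(T["pixels"],cv2.COLOR_BGR2HSV)
print(hsv[230:256,308].tolist()); print(hsv[210,280:345,1])
E
python3 m1.py
```

```text
grip [189.40625   241.3984375] [ 15  14  10  15 128] [241.5959596  261.78282828] [ 11  11  12  23 198] [ 0.44541406 -0.00753256  0.08958253]
beam [[ 0.6493  0.0604  0.176 ]
 [ 0.6616 -0.0932  0.176 ]]
[118 118 117 116 115 113 110 108 108 111 114 115 116 118 118 118 119 119
 118 118 118 118 118 119 119 118 118 118 118 118 118 118 118 118 118 118
 118 118 118 118 118 119 119 118 118 118 118 118 118 118 118 118 118 118
 115 107  91  76  78  93 108 114 115 115 115 113 111 112 115 116]
[[0, 2, 119], [0, 2, 119], [0, 2, 119], [150, 2, 118], [0, 0, 119], [0, 0, 119], [0, 2, 119], [150, 4, 118], [150, 2, 120], [150, 2, 119], [0, 2, 119], [0, 0, 118], [0, 2, 119], [0, 0, 118], [150, 2, 118], [0, 0, 118], [0, 0, 119], [30, 2, 119], [0, 2, 119], [0, 2, 119], [150, 2, 119], [0, 2, 119], [0, 2, 119], [150, 2, 118], [0, 2, 119], [0, 0, 118]]
[19 19 17 19 21 19 19 17 17 17 15 17 17 19 17 19 17 17 17 19 19 19 17 19
 19 19 19 17 19 17 19 17 19 19 19 19 21 19 19 17 21 21 19 21 19 22 21 21
 19 21 19 19 21 21 21 19 21 24 22 19 19 21 22 24 22]
```

```bash
cat >> m1.py <<'E'
print("-----")
def c4(p):return np.array(p)/4+[140,125]
print("prong R",plane(T,[c4((262,410))],.013),plane(T,[c4((245,567))],.003))
print("prong L",plane(T,[c4((192,402))],.013),plane(T,[c4((172,567))],.003))
def rect(f,roi,fn,z):
    x0,y0,x1,y1=roi;m=fn(hsv[y0:y1,x0:x1].astype(int)).astype(np.uint8)
    m=cv2.morphologyEx(m,cv2.MORPH_OPEN,np.ones((3,3)))
    cs=max(cv2.findContours(m,0,2)[0],key=cv2.contourArea).reshape(-1,2)+[x0,y0]
    P=plane(T,cs,z)[:,:2].astype(np.float32);r=cv2.minAreaRect(P*1000);return r
print("dishfloor",rect(T,(270,210,345,275),lambda h:(h[...,1]<8)&(h[...,2]>105),.004))
print("dishout",rect(T,(270,210,345,275),lambda h:(h[...,1]<12),.034))
print("petri",pts(T,[(370,299)],.015))
E
python3 m1.py|sed 1,/-----/d
```

```text
prong R [[ 0.47621146 -0.03393856  0.013     ]] [[ 0.38191826 -0.02351062  0.003     ]]
prong L [[0.48078561 0.00824562 0.013     ]] [[0.3815634  0.02061659 0.003     ]]
dishfloor ((437.0489196777344, -278.1712646484375), (111.07232666015625, 79.74602508544922), 78.91419982910156)
dishout ((439.2918701171875, -281.4759521484375), (123.65194702148438, 86.3683090209961), 79.20854187011719)
petri [[ 0.5441 -0.1324  0.015 ]]
```

```bash
cat >> h.py <<'E'
from scipy.spatial.transform import Rotation as Ro
def tgt(yaw): return Ro.from_euler('z',yaw,degrees=True)*Ro.from_euler('x',180,degrees=True)
def step(p,yaw,cur=None):
    """print tool-frame shift from cur (pos, yaw) or the measured pose to p,yaw"""
    if cur is None:
        s=arm.sense();R=Ro.from_quat(s["tcp_rot"]);o=np.array(s["ee_pos"])
    else: o=np.array(cur[0]);R=tgt(cur[1])
    print("shift",np.round(R.inv().apply(np.array(p)-o),4),"rot",np.round((R.inv()*tgt(yaw)).as_rotvec(degrees=True),2))
E
python3 -c "
from h import *
step((.47,-.01,.27),-6.7)"
```

```text
shift [ 0.439  -0.5064 -0.0611] rot [-7.000e-02  2.000e-02  2.646e+01]
```

{"name": "send_rows", "arguments": {
  "grip": [1,1,1,1,1,1,1,1,1,1,1,1,1,1,1,1,1,1],
  "translation": [
    [0.439,-0.506,-0.061],
    [0.439,-0.506,-0.061],
    [0.439,-0.506,-0.061],
    [0.439,-0.506,-0.061],
    [0.439,-0.506,-0.061],
    [0.439,-0.506,-0.061],
    [0.439,-0.506,-0.061],
    [0.439,-0.506,-0.061],
    [0.439,-0.506,-0.061],
    [0.439,-0.506,-0.061],
    [0.439,-0.506,-0.061],
    [0.439,-0.506,-0.061],
    [0.439,-0.506,-0.061],
    [0.439,-0.506,-0.061],
    [0.439,-0.506,-0.061],
    [0.439,-0.506,-0.061],
    [0.439,-0.506,-0.061],
    [0.439,-0.506,-0.061]
  ],
  "rotation": [
    [0,0,26.4],
    [0,0,26.4],
    [0,0,26.4],
    [0,0,26.4],
    [0,0,26.4],
    [0,0,26.4],
    [0,0,26.4],
    [0,0,26.4],
    [0,0,26.4],
    [0,0,26.4],
    [0,0,26.4],
    [0,0,26.4],
    [0,0,26.4],
    [0,0,26.4],
    [0,0,26.4],
    [0,0,26.4],
    [0,0,26.4],
    [0,0,26.4]
  ]
}}

```text
t: 1.95
ee_pos: [0.4699, -0.0121, 0.2698]
tcp_rot: [0.998, -0.059, -0.0, 0.0]
ft_force: [0.7, -0.5, 0.4]
width: 0.0856
grasp_force: 0.0
```

Run:
```python
from h import *
import pickle
s=arm.sense();print(s["t"],s["ee_pos"],s["joint_pos"],np.abs(s["qd"]).max())
f=eyes.grab_frame("wrist");pickle.dump(f,open("w1.pkl","wb"))
cv2.imwrite("pics/w1.png",np.clip(cv2.resize(f["pixels"],None,fx=1.5,fy=1.5)*1.2,0,255).astype(np.uint8))
for P in [(.445,-.008,.112),(.5755,.0424,.165),(.5859,-.0872,.165)]: print(proj(f,[P])*1.5)
```

```text
1.95 [ 0.46988141 -0.01205824  0.26983416] [ 0.01950918  0.21491447 -0.11709639  1.85374486  0.02873675  1.07488721
 -1.79766259] 0.005708871196530358
[[382.63057727 300.86082436]]
[[264.65787739 112.52195258]]
[[496.15356014  62.8999054 ]]
```

View pics/w1.png

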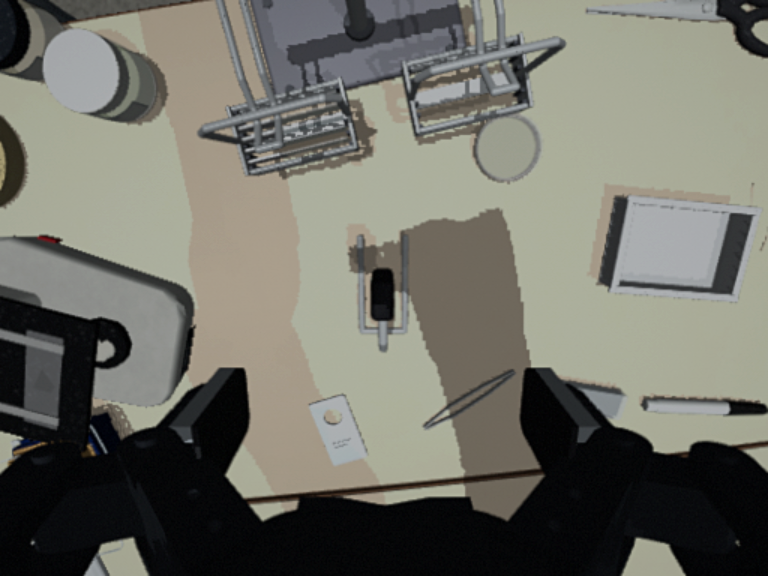

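The wrist view shows the fork grip at (382,295) and prong tips at (360,238) and (404,235). The left bail bar runs about (203,131) to (348,87), the right one about (405,68) to (562,42), the petri dish is at (507,147) and the dish floor at (672,247).

Run:
```python
from h import *
import pickle
f=pickle.load(open("w1.pkl","rb"))
c=f["pixels"][0:130,125:385]
c=cv2.resize(c,None,fx=3,fy=3,interpolation=cv2.INTER_CUBIC)
x=np.array([.9968,.080]);y=np.array([-.08,.9968]);p=np.array([.6555,-.0164])
for s in(1,-1):
    for d in(-.034,0,.034):
        q=p-.075*x+(s*.065+d)*y; u=(proj(f,[(*q,.165)])[0]-[125,0])*3;print(s,d,u.round());cv2.circle(c,tuple(int(v) for v in u),3,(0,0,255),-1)
cv2.imwrite("pics/w1c.png",np.clip(c*1.2,0,255).astype(np.uint8))
```

```text
1 -0.034 [273. 198.]
1 0 [154. 225.]
1 0.034 [ 38. 251.]
-1 -0.034 [740. 101.]
-1 0 [617. 126.]
-1 0.034 [494. 151.]
```

View pics/w1c.png

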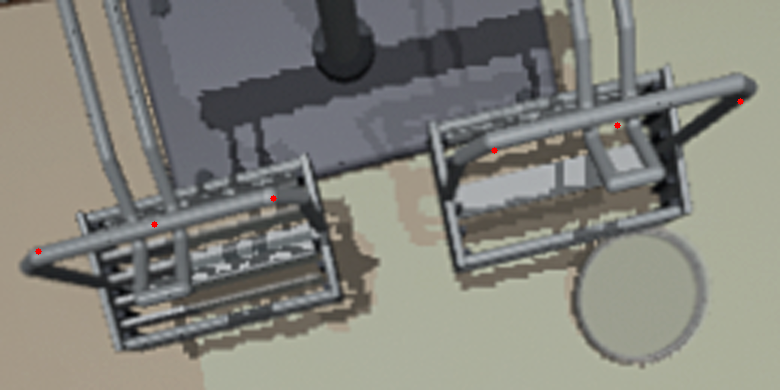

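Run:
```python
from h import *
import pickle
f=pickle.load(open("w1.pkl","rb"))
def c(p):return np.array(p)/3+[125,0]
P=lambda u,z:plane(f,[c(q) for q in u],z)[:,:2]
L=P([(38,258),(285,192),(154,222.5)],.165);R=P([(480,145),(745,82),(609,106)],.165)
for q in(L,R):
    d=q[0]-q[1];print(q.round(4),"yaw",np.degrees(np.arctan2(-d[0],d[1])))
print("carrier edges L",[np.degrees(np.arctan2(-(d:=q[0]-q[1])[0],d[1])) for q in (P([(120,347),(338,297)],.0875),P([(83,216),(308,158)],.0875))])
d=L[2]-R[2];print("hook-hook",np.linalg.norm(d),np.degrees(np.arctan2(-d[0],d[1])))
def w(u,z):return plane(f,np.array(u)/1.5,z)[:,:2]
print("dish rim corners",w([(627,195),(760,207),(735,302),(604,293)],.034).round(4))
g=cv2.cvtColor(f["pixels"],6);m=(g[165:225,235:275]<40).astype(np.uint8)
n,l,st,cc=cv2.connectedComponentsWithStats(m);i=1+np.argmax(st[1:,4]);print(st[i],w((cc[i]+[235,165])*1.5,.1))
t=w([(360,238),(404,235)],.013);r=w([(363,330),(405,330)],.003);print(t,r)
d=t.mean(0)-r.mean(0);print("fork yaw",np.degrees(np.arctan2(d[1],d[0])),t.mean(0)-.034*d/np.linalg.norm(d))
```

```text
[[0.5711 0.0767]
 [0.5795 0.005 ]
 [0.5762 0.0424]] yaw 6.701259637097555
[[ 0.5852 -0.0495]
 [ 0.5933 -0.1225]
 [ 0.5911 -0.0853]] yaw 6.3593983828158125
carrier edges L [np.float64(5.335522194585803), np.float64(6.219128644501087)]
hook-hook 0.12852236277121373 6.6831603946405735
dish rim corners [[ 0.4932 -0.2272]
 [ 0.4699 -0.349 ]
 [ 0.3834 -0.3327]
 [ 0.4069 -0.2073]]
[ 12  14  16  35 511] [[ 0.44695365 -0.00738712]]
[[ 0.479929    0.00923259]
 [ 0.47790184 -0.03144904]] [[ 0.38710658  0.01902047]
 [ 0.38217454 -0.02262606]]
fork yaw -5.637139717614897 [ 0.44507985 -0.00776847]
```

```bash
python3 -c "
from h import *
step((.445,-.008,.068),-6.2)"
```

```text
shift [-0.0252 -0.001   0.2019] rot [ 0.02  0.01 -0.57]
```

{"name": "send_rows", "arguments": {
  "grip": [1,1,1,1,1,1,1,1,0,0,0,0,0,0,0,0],
  "translation": [
    [-0.025,-0.001,0.03],
    [-0.025,-0.001,0.075],
    [-0.025,-0.001,0.12],
    [-0.025,-0.001,0.155],
    [-0.025,-0.001,0.185],
    [-0.025,-0.001,0.202],
    [-0.025,-0.001,0.202],
    [-0.025,-0.001,0.202],
    [-0.025,-0.001,0.202],
    [-0.025,-0.001,0.202],
    [-0.025,-0.001,0.202],
    [-0.025,-0.001,0.202],
    [-0.025,-0.001,0.202],
    [-0.025,-0.001,0.202],
    [-0.025,-0.001,0.202],
    [-0.025,-0.001,0.202]
  ],
  "rotation": [
    [0,0,-0.6],
    [0,0,-0.6],
    [0,0,-0.6],
    [0,0,-0.6],
    [0,0,-0.6],
    [0,0,-0.6],
    [0,0,-0.6],
    [0,0,-0.6],
    [0,0,-0.6],
    [0,0,-0.6],
    [0,0,-0.6],
    [0,0,-0.6],
    [0,0,-0.6],
    [0,0,-0.6],
    [0,0,-0.6],
    [0,0,-0.6]
  ],
  "newtons": 100
}}

```text
t: 3.6
ee_pos: [0.4459, -0.0066, 0.0684]
tcp_rot: [0.999, -0.053, 0.0, -0.0]
ft_force: [-0.9, 1.2, 6.9]
width: 0.016
grasp_force: 97.6
```

```bash
python3 -c "
from h import *
print(arm.sense()['ee_pos'],arm.sense()['width'])
# fork origin z o -> TCP z=o+.068 ; pre-insert 130 mm back of bar, o=.132
c,s=np.cos(np.radians(6.5)),np.sin(np.radians(6.5))
b=np.array([.576,.0424]);p=b-.12*np.array([c,s]);print(p)
step((*p,.2),6.5)"
```

```text
[ 0.4459376  -0.00659303  0.06838075] 0.015984496448218616
[0.45677138 0.02881561]
shift [ 0.0072 -0.0364 -0.1316] rot [-1.000e-02 -5.000e-02 -1.254e+01]
```

{"name": "send_rows", "arguments": {
  "grip": [0,0,0,0,0,0,0,0,0,0,0,0],
  "translation": [
    [0,0,-0.01],
    [0,0,-0.03],
    [0,0,-0.06],
    [0,0,-0.09],
    [0,0,-0.12],
    [0,-0.01,-0.132],
    [0.003,-0.02,-0.132],
    [0.006,-0.03,-0.132],
    [0.007,-0.036,-0.132],
    [0.007,-0.036,-0.132],
    [0.007,-0.036,-0.132],
    [0.007,-0.036,-0.132]
  ],
  "rotation": [
    [0,0,0],
    [0,0,0],
    [0,0,0],
    [0,0,0],
    [0,0,0],
    [0,0,-3],
    [0,0,-6],
    [0,0,-9],
    [0,0,-12.5],
    [0,0,-12.5],
    [0,0,-12.5],
    [0,0,-12.5]
  ]
}}

```text
t: 4.8
ee_pos: [0.456, 0.028, 0.1993]
tcp_rot: [0.998, 0.056, -0.001, 0.0]
ft_force: [-0.6, -0.1, -1.6]
width: 0.0159
grasp_force: 98.1
```

Run:
```python
from h import *
import pickle
s=arm.sense();print(s["t"],s["ee_pos"],s["width"],s["ft_force"])
f=eyes.grab_frame("wrist");pickle.dump(f,open("w2.pkl","wb"))
c=cv2.resize(f["pixels"],None,fx=1.5,fy=1.5)
y=np.radians(6.5);X=np.array([np.cos(y),np.sin(y),0]);Y=np.array([-np.sin(y),np.cos(y),0])
o=np.array([*s["ee_pos"][:2],s["ee_pos"][2]-.068])
P=[o+.034*X+k*.021*Y+[0,0,.013] for k in(1,-1)]+[np.array([.576,.0424,.165])+k*Y for k in(-.034,0,.034)]
for u in proj(f,P)*1.5: cv2.circle(c,tuple(int(v) for v in u),3,(0,0,255),-1);print(u)
cv2.imwrite("pics/w2.png",np.clip(c*1.2,0,255).astype(np.uint8))
```

```text
4.8 [0.45596226 0.02797506 0.199294  ] 0.01592838515774802 [-0.59323313 -0.08034869 -1.59190127]
[341.14813588 240.24932026]
[428.00000809 240.11864497]
[468.24861821  29.42826985]
[382.38789165  29.17950705]
[296.57554006  29.79879288]
```

View pics/w2.png

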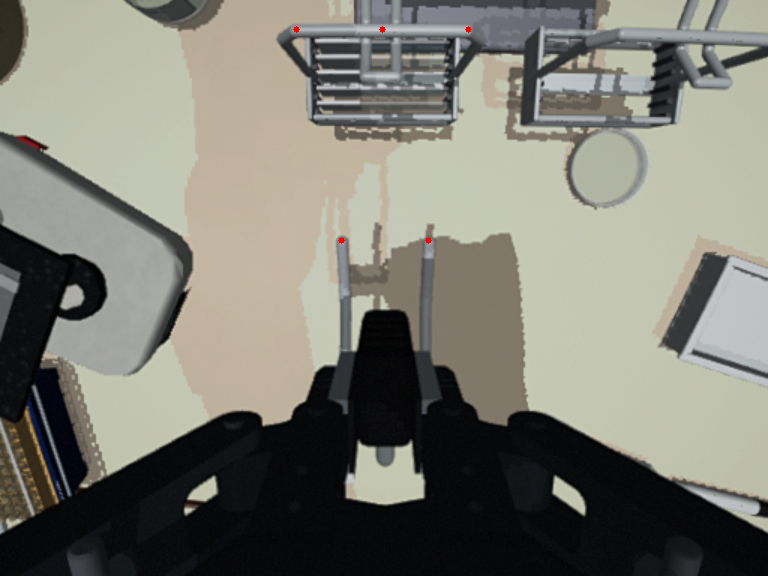

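The prong tips sit at (341,240) and (428,240) as predicted. The left bail bar, at (282–482, 31), carries the slides, and hook and prongs are centred on each other.

```bash
python3 -c "
from h import *
step((.576,.0424,.2),6.5)"
```

```text
shift [ 0.1208 -0.001  -0.0006] rot [ 0.01  0.05 -0.11]
```

{"name": "send_rows", "arguments": {
  "grip": [0,0,0,0,0,0,0,0,0,0,0],
  "translation": [
    [0.01,0,0],
    [0.025,0,0],
    [0.04,0,0],
    [0.055,-0.001,0],
    [0.07,-0.001,0],
    [0.085,-0.001,0],
    [0.1,-0.001,0],
    [0.112,-0.001,0],
    [0.119,-0.001,0],
    [0.121,-0.001,0],
    [0.121,-0.001,0]
  ],
  "rotation": [
    [0,0,0],
    [0,0,0],
    [0,0,0],
    [0,0,0],
    [0,0,0],
    [0,0,0],
    [0,0,0],
    [0,0,0],
    [0,0,0],
    [0,0,0],
    [0,0,0]
  ]
}}

```text
t: 5.95
ee_pos: [0.5763, 0.0428, 0.1998]
tcp_rot: [0.998, 0.056, -0.0, 0.0]
ft_force: [-0.0, 0.4, -0.9]
width: 0.016
grasp_force: 98.0
```

{"name": "send_rows", "arguments": {
  "grip": [0,0,0,0,0,0,0,0,0,0,0,0,0,0,0,0,0,0],
  "translation": [
    [0,0,-0.007],
    [0,0,-0.014],
    [0,0,-0.018],
    [0,0,-0.02],
    [0,0,-0.022],
    [0,0,-0.024],
    [0,0,-0.026],
    [0,0,-0.028],
    [0,0,-0.03],
    [0,0,-0.033],
    [0,0,-0.036],
    [0,0,-0.04],
    [0,0,-0.044],
    [0,0,-0.048],
    [0,0,-0.052],
    [0,0,-0.055],
    [0,0,-0.056],
    [0,0,-0.056]
  ],
  "rotation": [
    [0,0,0],
    [0,0,0],
    [0,0,0],
    [0,0,0],
    [0,0,0],
    [0,0,0],
    [0,0,0],
    [0,0,0],
    [0,0,0],
    [0,0,0],
    [0,0,0],
    [0,0,0],
    [0,0,0],
    [0,0,0],
    [0,0,0],
    [0,0,0],
    [0,0,0],
    [0,0,0]
  ]
}}

```text
t: 7.75
ee_pos: [0.5765, 0.0429, 0.256]
tcp_rot: [0.998, 0.056, 0.0, -0.0]
ft_force: [-0.4, -0.3, -2.9]
width: 0.0158
grasp_force: 97.9
```

Run:
```python
from h import *
import pickle
s=arm.sense();print(s["t"],s["ee_pos"],s["width"],s["ft_force"],s["torque"])
f=eyes.grab_frame("wrist");g=eyes.grab_frame("scene");pickle.dump(f,open("w3.pkl","wb"))
a=cv2.resize(f["pixels"],(400,300));b=cv2.resize(g["pixels"][100:280,120:360],(400,300),interpolation=2)
cv2.imwrite("pics/w3.png",np.clip(np.hstack([a,b])*1.2,0,255).astype(np.uint8))
```

```text
7.75 [0.57648553 0.04285726 0.25604508] 0.015824223447748382 [-0.35580553 -0.32420416 -2.85564348] [-0.02391371 -0.05922493 -0.00144787]
```

View pics/w3.png

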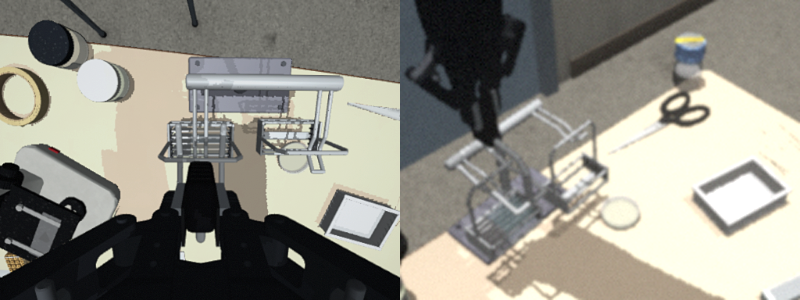

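{"name": "send_rows", "arguments": {
  "grip": [0,0,0,0,0,0,0,0,0,0,0,0,0,0,0,0,0,0,0,0],
  "translation": [
    [-0.001,0,0],
    [-0.003,0,0],
    [-0.006,0,0],
    [-0.01,0,0],
    [-0.015,0,0],
    [-0.021,0,0],
    [-0.028,0,0],
    [-0.036,0,0],
    [-0.045,0,0],
    [-0.055,0,0],
    [-0.065,0,0],
    [-0.075,0,0],
    [-0.084,0,0],
    [-0.092,0,0],
    [-0.099,0,0],
    [-0.105,0,0],
    [-0.11,0,0],
    [-0.114,0,0],
    [-0.117,0,0],
    [-0.118,0,0]
  ],
  "rotation": [
    [0,0,0],
    [0,0,0],
    [0,0,0],
    [0,0,0],
    [0,0,0],
    [0,0,0],
    [0,0,0],
    [0,0,0],
    [0,0,0],
    [0,0,0],
    [0,0,0],
    [0,0,0],
    [0,0,0],
    [0,0,0],
    [0,0,0],
    [0,0,0],
    [0,0,0],
    [0,0,0],
    [0,0,0],
    [0,0,0]
  ]
}}

```text
t: 9.85
ee_pos: [0.459, 0.0296, 0.2559]
tcp_rot: [0.998, 0.056, -0.0, 0.0]
ft_force: [-0.4, -0.0, -2.6]
width: 0.0159
grasp_force: 97.9
```

```bash
python3 -c "
from h import *
s=arm.sense();print(s['ft_force'],s['ee_pos'])
step((.4384,-.279,.23),-10.8)"
```

```text
[-0.37667634 -0.01406947 -2.64019238] [0.45897614 0.02956514 0.255911  ]
shift [-0.0551  0.3043  0.0259] rot [ 0.    0.   17.26]
```

{"name": "send_rows", "arguments": {
  "grip": [0,0,0,0,0,0,0,0,0,0,0,0,0,0,0,0,0,0,0,0],
  "translation": [
    [0,0.002,0],
    [-0.001,0.008,0],
    [-0.003,0.018,0.001],
    [-0.006,0.031,0.002],
    [-0.009,0.047,0.003],
    [-0.012,0.066,0.005],
    [-0.016,0.087,0.007],
    [-0.02,0.109,0.009],
    [-0.024,0.132,0.011],
    [-0.028,0.155,0.013],
    [-0.032,0.178,0.015],
    [-0.036,0.2,0.017],
    [-0.04,0.221,0.019],
    [-0.043,0.24,0.02],
    [-0.047,0.257,0.022],
    [-0.049,0.272,0.023],
    [-0.051,0.284,0.024],
    [-0.053,0.294,0.025],
    [-0.055,0.301,0.026],
    [-0.055,0.304,0.026]
  ],
  "rotation": [
    [0,0,0.1],
    [0,0,0.5],
    [0,0,1],
    [0,0,1.8],
    [0,0,2.7],
    [0,0,3.7],
    [0,0,4.9],
    [0,0,6.2],
    [0,0,7.5],
    [0,0,8.8],
    [0,0,10.1],
    [0,0,11.3],
    [0,0,12.5],
    [0,0,13.6],
    [0,0,14.6],
    [0,0,15.4],
    [0,0,16.1],
    [0,0,16.7],
    [0,0,17.1],
    [0,0,17.2]
  ]
}}

```text
t: 11.85
ee_pos: [0.4385, -0.2792, 0.2297]
tcp_rot: [0.996, -0.094, -0.0, -0.0]
ft_force: [0.7, 0.0, -3.0]
width: 0.0159
grasp_force: 97.8
```

{"name": "send_rows", "arguments": {
  "grip": [0,0,0,0,0,0,0,0],
  "translation": [
    [0,0,0],
    [0,0,0],
    [0,0,0],
    [0,0,0],
    [0,0,0],
    [0,0,0],
    [0,0,0],
    [0,0,0]
  ],
  "rotation": [
    [0,0,0],
    [0,0,0],
    [0,0,0],
    [0,0,0],
    [0,0,0],
    [0,0,0],
    [0,0,0],
    [0,0,0]
  ]
}}

```text
t: 12.65
ee_pos: [0.4387, -0.2786, 0.2299]
tcp_rot: [0.996, -0.094, 0.0, -0.0]
ft_force: [0.5, 0.0, -2.6]
width: 0.0159
grasp_force: 97.8
```

Run:
```python
from h import *
import pickle
s=arm.sense();print(s["t"],s["ee_pos"],s["width"],s["ft_force"],s["torque"])
step((.4384,-.279,.23),-10.8)
f=eyes.grab_frame("wrist");g=eyes.grab_frame("scene");pickle.dump((f,g),open("w4.pkl","wb"))
a=cv2.resize(f["pixels"][:300],None,fx=1,fy=1);b=cv2.resize(g["pixels"][140:290,260:380],(240,300),interpolation=2)
cv2.imwrite("pics/w4.png",np.clip(np.hstack([a,b])*1.3,0,255).astype(np.uint8))
```

```text
12.65 [ 0.43874585 -0.27864069  0.22989933] 0.015898918532926666 [ 0.50715804  0.03962111 -2.62288568] [ 0.02661434 -0.02093591  0.03007092]
shift [-0.0003  0.0004 -0.0001] rot [-0.   -0.    0.06]
```

View pics/w4.png

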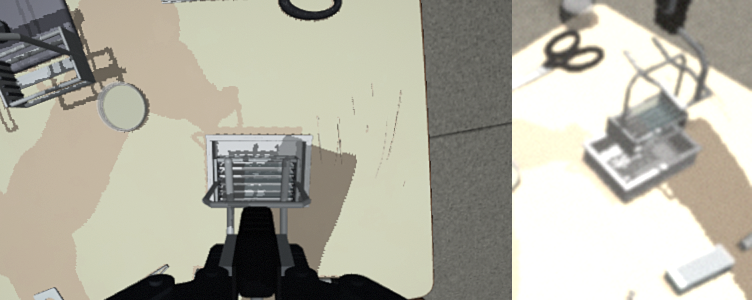

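The carrier hangs level above the dish: wrist view bar at (205–310, 202), dish far rim at (208–312, 138). I'll lower it slowly.

{"name": "send_rows", "arguments": {
  "grip": [0,0,0,0,0,0,0,0,0,0,0,0,0,0,0,0,0,0,0,0],
  "translation": [
    [0,0,0.002],
    [0,0,0.006],
    [0,0,0.011],
    [0,0,0.016],
    [0,0,0.021],
    [0,0,0.026],
    [0,0,0.031],
    [0,0,0.036],
    [0,0,0.04],
    [0,0,0.044],
    [0,0,0.047],
    [0,0,0.05],
    [0,0,0.052],
    [0,0,0.054],
    [0,0,0.056],
    [0,0,0.058],
    [0,0,0.06],
    [0,0,0.062],
    [0,0,0.064],
    [0,0,0.066]
  ],
  "rotation": [
    [0,0,0],
    [0,0,0],
    [0,0,0],
    [0,0,0],
    [0,0,0],
    [0,0,0],
    [0,0,0],
    [0,0,0],
    [0,0,0],
    [0,0,0],
    [0,0,0],
    [0,0,0],
    [0,0,0],
    [0,0,0],
    [0,0,0],
    [0,0,0],
    [0,0,0],
    [0,0,0],
    [0,0,0],
    [0,0,0]
  ]
}}

```text
t: 14.75
ee_pos: [0.4388, -0.2787, 0.1638]
tcp_rot: [0.996, -0.094, 0.0, 0.0]
ft_force: [0.6, -0.3, -2.1]
width: 0.0159
grasp_force: 101.3
```

{"name": "send_rows", "arguments": {
  "grip": [0,0,0,0,0,0,0,0,0,0],
  "translation": [
    [0,0,0.003],
    [0,0,0.007],
    [0,0,0.011],
    [0,0,0.015],
    [0,0,0.019],
    [0,0,0.021],
    [0,0,0.021],
    [0,0,0.021],
    [0,0,0.021],
    [0,0,0.021]
  ],
  "rotation": [
    [0,0,0],
    [0,0,0],
    [0,0,0],
    [0,0,0],
    [0,0,0],
    [0,0,0],
    [0,0,0],
    [0,0,0],
    [0,0,0],
    [0,0,0]
  ]
}}

```text
t: 15.75
ee_pos: [0.4388, -0.2787, 0.1431]
tcp_rot: [0.996, -0.094, 0.0, 0.0]
ft_force: [0.2, -0.5, -0.5]
width: 0.0157
grasp_force: 101.3
```

Run:
```python
from h import *
import pickle
s=arm.sense();print(s["t"],s["ee_pos"],s["width"],s["ft_force"],s["torque"])
f=eyes.grab_frame("wrist");g=eyes.grab_frame("scene");pickle.dump((f,g),open("w5.pkl","wb"))
a=f["pixels"][100:300,130:390];a=cv2.resize(a,(520,400),interpolation=2);b=cv2.resize(g["pixels"][160:260,270:340],(280,400),interpolation=2)
cv2.imwrite("pics/w5.png",np.clip(np.hstack([a,b])*1.3,0,255).astype(np.uint8))
```

```text
15.75 [ 0.43883775 -0.27865227  0.14306674] 0.015677230016795638 [ 0.19196733 -0.4527113  -0.50515011] [-0.03488992 -0.04532254  0.05209692]
```

View pics/w5.png

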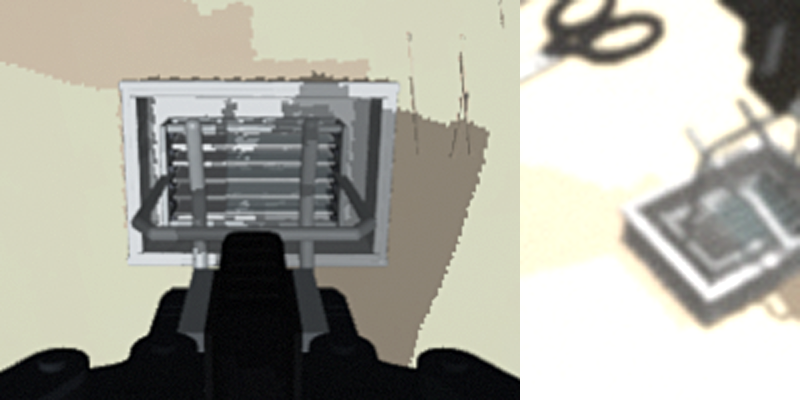

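The carrier sits level inside the dish with its bar above the prongs, crop (135–370, 232). I'll withdraw the fork backwards.

{"name": "send_rows", "arguments": {
  "grip": [0,0,0,0,0,0,0,0,0,0,0,0,0,0,0,0,0,0,0,0],
  "translation": [
    [-0.003,0,0],
    [-0.008,0,0],
    [-0.014,0,0],
    [-0.02,0,0],
    [-0.026,0,0],
    [-0.032,0,0],
    [-0.038,0,0],
    [-0.044,0,0],
    [-0.05,0,0],
    [-0.054,0,0],
    [-0.056,0,0],
    [-0.056,0,0],
    [-0.056,0,-0.01],
    [-0.056,0,-0.025],
    [-0.056,0,-0.04],
    [-0.056,0,-0.055],
    [-0.056,0,-0.07],
    [-0.056,0,-0.08],
    [-0.056,0,-0.085],
    [-0.056,0,-0.085]
  ],
  "rotation": [
    [0,0,0],
    [0,0,0],
    [0,0,0],
    [0,0,0],
    [0,0,0],
    [0,0,0],
    [0,0,0],
    [0,0,0],
    [0,0,0],
    [0,0,0],
    [0,0,0],
    [0,0,0],
    [0,0,0],
    [0,0,0],
    [0,0,0],
    [0,0,0],
    [0,0,0],
    [0,0,0],
    [0,0,0],
    [0,0,0]
  ]
}}

```text
t: 17.85
ee_pos: [0.384, -0.2683, 0.2284]
tcp_rot: [0.996, -0.094, 0.0, 0.0]
ft_force: [1.1, -0.2, -2.6]
width: 0.0156
grasp_force: 101.3
```

```bash
python3 -c "
from h import *
s=arm.sense();print(s['ft_force'],s['t'],s['width'])
step((.445,-.03,.11),-6.2);step((.445,-.03,.0685),-6.2)"
```

```text
[ 1.06844714 -0.19894927 -2.5888318 ] 17.85 0.01556291916471908
shift [ 0.0154 -0.2456  0.1184] rot [ 0.02 -0.06 -4.54]
shift [ 0.0153 -0.2456  0.1599] rot [ 0.02 -0.06 -4.54]
```

Run:
```python
from h import *
import pickle
f0,g0=pickle.load(open("w5.pkl","rb"))
g=eyes.grab_frame("scene");f=eyes.grab_frame("wrist");pickle.dump((f,g),open("w6.pkl","wb"))
s=arm.sense();print(s["ft_force"],s["t"])
# scene: carrier body as seated (base in dish) vs now
y=np.radians(-10.8);X=np.array([np.cos(y),np.sin(y),0]);Y=np.array([-np.sin(y),np.cos(y),0])
c=np.array([.4388,-.2787,.004])
u=proj(g,[c+a*.02*X+b*.03*Y+[0,0,.032] for a in(-1,1) for b in(-1,1)])
x0,y0=u.min(0).astype(int);x1,y1=u.max(0).astype(int);print(x0,y0,x1,y1)
t=g0["pixels"][y0:y1,x0:x1];r=cv2.matchTemplate(g["pixels"][y0-30:y1+30,x0-30:x1+30],t,5);print("scene",cv2.minMaxLoc(r)[1::2],r.shape)
# wrist: bar at world (c + .1075) expected row; bar-bright profile across expected bar at off-prong columns
G=cv2.cvtColor(f["pixels"],6)
for b in(-.03,0.0,.03):
    p=proj(f,[c+b*Y+[0,0,.1075]])[0];cc=int(p[0]);rr=int(p[1]);print("bar",p.round(1),G[rr-10:rr+11,cc])
```

```text
[ 0.33413412 -0.31518767 -1.48686854] 17.95
309 202 338 222
scene (0.7164145112037659, (30, 30)) (61, 61)
bar [289.4 126.3] [ 97 116  98  83  71  51  59  90  89 100 136 158 153 127  96  76  69  49
  27  27  31]
bar [256.2 126.2] [163 147 114 118 151 166 166 158 119 101 125 151 139 104  83  96 147 167
 165 167 167]
bar [222.9 126.2] [ 40  41  39  40  47  54  46  39  56 100 131 150 137 101  70  56  57  57
  59  67  68]
```

{"name": "send_rows", "arguments": {
  "grip": [0,0,0,0,0,0,0,0,0,0,0,0,0,0,0,0,0,0,0,0],
  "translation": [
    [0,-0.02,0],
    [0.003,-0.05,0],
    [0.006,-0.085,0],
    [0.009,-0.12,0],
    [0.011,-0.155,0],
    [0.013,-0.19,0],
    [0.014,-0.22,0],
    [0.015,-0.24,0.01],
    [0.015,-0.246,0.03],
    [0.015,-0.246,0.055],
    [0.015,-0.246,0.08],
    [0.015,-0.246,0.105],
    [0.015,-0.246,0.125],
    [0.015,-0.246,0.138],
    [0.015,-0.246,0.146],
    [0.015,-0.246,0.15],
    [0.015,-0.246,0.153],
    [0.015,-0.246,0.155],
    [0.015,-0.246,0.156],
    [0.015,-0.246,0.156]
  ],
  "rotation": [
    [0,0,-0.5],
    [0,0,-1],
    [0,0,-1.5],
    [0,0,-2],
    [0,0,-2.5],
    [0,0,-3],
    [0,0,-4],
    [0,0,-4.5],
    [0,0,-4.5],
    [0,0,-4.5],
    [0,0,-4.5],
    [0,0,-4.5],
    [0,0,-4.5],
    [0,0,-4.5],
    [0,0,-4.5],
    [0,0,-4.5],
    [0,0,-4.5],
    [0,0,-4.5],
    [0,0,-4.5],
    [0,0,-4.5]
  ]
}}

```text
t: 19.95
ee_pos: [0.4452, -0.0294, 0.0726]
tcp_rot: [0.999, -0.055, 0.001, -0.0]
ft_force: [-0.5, -0.3, 5.4]
width: 0.0156
grasp_force: 102.5
```

{"name": "send_rows", "arguments": {
  "grip": [0,0,0,0,0,0,0],
  "translation": [
    [0,0,0.001],
    [0,0,0.002],
    [0,0,0.003],
    [0,0,0.0035],
    [0,0,0.004],
    [0,0,0.004],
    [0,0,0.004]
  ],
  "rotation": [
    [0,0,0],
    [0,0,0],
    [0,0,0],
    [0,0,0],
    [0,0,0],
    [0,0,0],
    [0,0,0]
  ]
}}

```text
t: 20.65
ee_pos: [0.4488, -0.0296, 0.0703]
tcp_rot: [0.998, -0.055, 0.005, -0.0]
ft_force: [5.3, -2.5, 20.9]
width: 0.0159
grasp_force: 104.9
```

{"name": "send_rows", "arguments": {
  "grip": [0,0,0],
  "translation": [
    [0,0,-0.004],
    [0,0,-0.005],
    [0,0,-0.005]
  ],
  "rotation": [
    [0,0,0],
    [0,0,0],
    [0,0,0]
  ]
}}

```text
t: 20.95
ee_pos: [0.4442, -0.0293, 0.0731]
tcp_rot: [0.999, -0.054, 0.0, -0.0]
ft_force: [-1.0, 0.7, -1.0]
width: 0.016
grasp_force: 101.5
```

Run:
```python
from h import *
import pickle
f2=pickle.load(open("w2.pkl","rb"));f6=pickle.load(open("w6.pkl","rb"))[0]
f=eyes.grab_frame("wrist");pickle.dump(f,open("w7.pkl","wb"));s=arm.sense();print(s["ee_pos"],s["ft_force"])
G=lambda f:cv2.Laplacian(cv2.GaussianBlur(cv2.cvtColor(f["pixels"],6),(3,3),0),cv2.CV_32F)
g=lambda f:cv2.cvtColor(f["pixels"],6)
for nm,roi in(("tipL",(220,155,236,185)),("tipR",(277,155,295,185)),("grip",(235,200,282,300))):
    x0,y0,x1,y1=roi
    for k,h in(("w6",f6),("w7",f)):
        r=cv2.matchTemplate(g(h)[y0-30:y1+30,x0-15:x1+15],g(f2)[y0:y1,x0:x1],5);m=cv2.minMaxLoc(r);print(nm,k,m[1],np.array(m[3])-[15,30])
```

```text
[ 0.444051   -0.02927746  0.07287826] [ 0.08709718  0.99965447 -0.81867704]
tipL w6 0.8213139176368713 [-2  2]
tipL w7 0.5638886094093323 [ 2 15]
tipR w6 0.5535992980003357 [-15   3]
tipR w7 0.6102690696716309 [0 4]
grip w6 0.8541216254234314 [0 9]
grip w7 0.8093298077583313 [ 0 11]
```

{"name": "send_rows", "arguments": {
  "grip": [0,0,0.22,0.26,0.3,0.4,0.6,0.8,1,1,1],
  "translation": [
    [0,0,0.001],
    [0,0,0.001],
    [0,0,0.001],
    [0,0,0.001],
    [0,0,0.001],
    [0,0,0.001],
    [0,0,0.001],
    [0,0,0.001],
    [0,0,0.001],
    [0,0,0.001],
    [0,0,0.001]
  ],
  "rotation": [
    [0,0,0],
    [0,0,0],
    [0,0,0],
    [0,0,0],
    [0,0,0],
    [0,0,0],
    [0,0,0],
    [0,0,0],
    [0,0,0],
    [0,0,0],
    [0,0,0]
  ],
  "newtons": 20
}}

```text
t: 22.1
ee_pos: [0.4443, -0.0293, 0.0719]
tcp_rot: [0.999, -0.054, 0.0, -0.0]
ft_force: [0.1, 0.2, -0.2]
width: 0.0854
grasp_force: 0.0
```

{"name": "send_rows", "arguments": {
  "grip": [1,1,1,1,1,1,1,1,1,1],
  "translation": [
    [0,0,-0.01],
    [0,0,-0.03],
    [0,0,-0.06],
    [0,0,-0.1],
    [0,0,-0.14],
    [0,0,-0.18],
    [0,0,-0.2],
    [0,0,-0.2],
    [0,0,-0.2],
    [0,0,-0.2]
  ],
  "rotation": [
    [0,0,0],
    [0,0,0],
    [0,0,0],
    [0,0,0],
    [0,0,0],
    [0,0,0],
    [0,0,0],
    [0,0,0],
    [0,0,0],
    [0,0,0]
  ]
}}

```text
t: 23.1
ee_pos: [0.4435, -0.0293, 0.2711]
tcp_rot: [0.999, -0.054, -0.001, 0.0]
ft_force: [-0.7, -0.5, 0.1]
width: 0.0853
grasp_force: 0.0
```

Run:
```python
from h import *
import pickle
f=eyes.grab_frame("wrist");g=eyes.grab_frame("scene");t=eyes.grab_frame("top");pickle.dump((f,g,t),open("w8.pkl","wb"))
s=arm.sense();print(s["ee_pos"],s["ft_force"],s["t"],s["width"])
def blob(f,roi,thr):
    x0,y0,x1,y1=roi;G=cv2.cvtColor(f["pixels"],6)[y0:y1,x0:x1]
    n,l,st,c=cv2.connectedComponentsWithStats((G<thr).astype(np.uint8));i=1+np.argmax(st[1:,4]);return c[i]+[x0,y0],st[i]
p=(.445,-.03,.087)
C=[]
for h,thr in((f,40),(g,60)):
    u=proj(h,[p])[0].astype(int);c,st=blob(h,(u[0]-22,u[1]-25,u[0]+22,u[1]+28),thr);print(u,c,st);C.append(c)
print("grip",tri(f,C[0],g,C[1]))
g5=pickle.load(open("w6.pkl","rb"))[1]["pixels"]
r=cv2.matchTemplate(g["pixels"][172:252,279:368],g5[202:222,309:338],5);print("carrier",cv2.minMaxLoc(r)[1::2])
S=pickle.load(open("scene.pkl","rb"))["pixels"]
r=cv2.matchTemplate(g["pixels"][160:260,180:290],S[170:235,207:265],5);print("empty+petri",cv2.minMaxLoc(r)[1::2],"expect",(27,10))
```

```text
[ 0.44378661 -0.02932074  0.27103855] [0.62036858 0.79967824 0.44265759] 23.25 0.08533201910325897
[256 172] [255.84897959 176.92244898] [ 14  14  16  33 490]
[249 256] [251.35323383 257.52238806] [ 19  16  12  23 201]
grip [ 0.4397976  -0.02872966  0.08938042]
carrier (0.9889302849769592, (30, 30))
empty+petri (0.8610466718673706, (27, 10)) expect (27, 10)
```

```bash
python3 -c "
from h import *
print(order.close_job())"
```

```text
the job is handed in; nothing more can be done
None
```

The job is handed in (no verdict came back): on the last camera checks the loaded carrier was seated in the staining dish, the fork was standing upright on the table well clear of it, and the empty carrier and petri dish had not moved.

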